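# Dock the wide plug-in module and lock it

### The arm

A 6-joint arm with a two-finger parallel gripper is mounted at the origin on the work surface. World frame = base frame: x ahead of the robot, y to its left, z up, the work surface at z = 0. Lengths are in m, angles in degrees, forces in N, time in s.
With the tool pointing down it reaches from about 0.325 to 0.9 m from the base axis. Payload 6.1 kg.
Tool frame: the origin (TCP) lies midway between the tips of the shut fingers; the grasp point (between the pads) lies 19 mm behind it (manip.hold_point_z is the distance from the TCP to the grasp point, in m); z points along the fingers, y is the line along which they close (so a half turn about z gives the same grasp; the last joint's range is limited). The gripper opens to 87 mm and grips with 3 to 60 N. Pads are 19 mm wide; open, the fingers measure 117 mm over their backs; the gripper's body (75 mm by 190 mm) begins 51 mm behind the grasp point.
Start: joints at [-82.626, 12.628, 87.462, -0, 79.91, -7.225], TCP at [0.158, -0.605, 0.223] pointing down, gripper open.
Joint ranges: [-170.65, 170.65], [-52.31, 119.04], [5.05, 147.46], [-71.25, 251.25], [11.57, 151.72], [-153.62, 153.62]. Speed limits (degrees/s): [147.25, 147.25, 172.46, 180, 180, 180].

### API

Orientations are given as a 3x3 rotation matrix whose columns are the frame's x, y, z axes.
In Python, from station import manip, imaging, silhouettes, landmark_of gives the robot as it stands.
- The arm moves only by the shell command python3 -m jog 'ROWS'. ROWS is JSON, a list of rows, each an object of numbers: "x", "y", "z": the shift along the tool's x, y, z scaled (see below); "spin": the turn about the tool's z scaled (see below); "fingers": the opening, from 0 (shut) to 1 (fully open). In form: [{"x": .., "y": .., "z": .., "spin": .., "fingers": ..}, ...]. A call has 1 to 5 rows; each row shifts and turns the commanded pose from where the row before left it, along the tool's axes as they then stand; what a row does not reach is not made up. The controller multiplies each number of a shift by 0.12 m and each number of a turn by 180 degrees. A row lasts 1/12 s, in which the tool goes at most 41.7 mm and 7.16 degrees, less where a joint would pass 70% of its speed; a pose out of reach is approached as far as the arm can. A call with a number of a shift or a turn outside -1 to 1 is refused whole. A call with a gripper value outside its range is refused whole. The fingers move at their own pace and stop on an object; the grip force is fixed at half the most. Time passes only in rows, so rows that do not move let the fingers close. It gives the time, the measured TCP pose, the force, the opening and the grip force at its end, in the units of the state.
- manip.observe(): the state, without advancing time (a new reading comes with each control period).
- imaging.camera(name): name is "side" or "top"; returns a dict with "frame" (400x640x3 uint8, blue, green, red), "fx", "fy", "cx", "cy" (pixels), "R" (3x3) and "t" (3): a world point X has camera coordinates R X + t. Camera axes: x right, y down, z forward; pixel columns grow to the right and rows downward; lengths in m; the calibration is good to about 2 mm. A picture is of the moment at which its call begins. There is no depth.
- manip.finish_job(): hands the job in; it is judged then, once.
Trained networks look in the newest picture that a camera, given by its name, has taken for a name from the list of things; names that differ only in an ending like _2 or _b are one class to them, and where a whole thing is asked for, a point or a joint stands for the part that bears it (a point fixed in the world has none). Each returns a list of dicts, best first, with "score" (0 to 1); they miss things now and then, are a little off and sometimes report something else, mostly with a low value. They report only what shows in the picture. A call takes as long as a camera call. They do not tell look-alikes from the thing itself.
- silhouettes(target, camera): "mask" (400x640 bool, what is visible of it) and "extent" ([centre column, centre row, width, height] in pixels, round what is visible of it).
- landmark_of(target, camera): "pixel" ([column, row] in pixels: a listed point, or the origin of a listed thing).
The state is a dict: "time_s": time; "joint_pos": joint angles; "joint_velocities": joint speeds; "joint_efforts": joint torques, N m; "tcp_pos": TCP position; "tcp_rot": TCP orientation; "force": force on the tool from outside, world axes, zero at the start; "ft_torque": the same for the moment, N m; "gripper_width": opening from 0.0 (shut) to 1.0 (fully open); "gripper_force": force on a finger pad.
Only numpy, scipy, OpenCV 4.12 (cv2) and the standard library are available. Lean on these libraries where they do the work, as an engineer would, in place of code of your own. Each camera call takes 0.05 s, during which the arm holds its last target. There are 200 camera calls.

### The job

Two flat plug-in modules lie on the blue mat. Draw the sliding keeper bar fully back out of the docking frame's mouth, slide the wider module all the way home into the frame against its connector block (its far guide fence can square it up), then slide the keeper bar fully across behind the module to lock it in. Leave the narrower module and the other things on the bench where they are, and let go at the end.

Things in the scene. Friction and masses are not known exactly. Their poses are not given: they have to be found in the camera images.
- dock: Grey docking frame, fixed. Origin on the bench at the centre of the slot's mouth; x points into the slot (about world -y), y away from the robot (about world +x). Slot 83 mm wide (walls at y = +-41.5 mm), 90 mm deep to the black connector block (28 mm high). Walls 23 mm high; lips reach 9 mm in over both edges, 18 mm up; open above between them.
- fence_end (a point): Outer end of the guide fence, top edge of its inner face, 22 mm above the bench (dock x = -400, y = +41.5 mm). The fence is the slot's far wall carried straight on out of the mouth, 12 mm thick. Axes as the dock's.
- lead_in (a point): Top of the near slot wall at the mouth (dock x = 0, y = -41.5 mm, 22 mm up). From here a flared lead-in reaches out to x = -15 mm, opening 7 mm wider. Next to it the keeper's channel, two cheeks 16 mm high, takes up dock x = -14.5 to -44.5 mm, y = -50 to -126 mm.
- home (a point): The point on the bench, 35 mm inside the mouth on the slot's centre line, where the wide module's origin lies when it is fully home; axes as the dock's. The module's trailing edge then stands 20 mm outside the mouth (dock x = -20 mm).
- keeper (a joint): Position in m of the sliding steel keeper bar (70 mm long, 12 mm wide, top 13 mm up) along the dock's y, at dock x = -35.5 to -23.5 mm. 0: drawn fully back, its tip at dock y = -48 mm, clear of the module's path; 0.050: fully across, tip at dock y = +2 mm, behind a module that is home. It moves with about 1.5 N and stays where left.
- keeper_post (a point): Centre of the top of the keeper's upright round steel post, 14 mm in diameter, top 65 mm above the bench, by which the bar is pushed or pinched; it stands 60 mm behind the bar's tip, on the bar's outer end (dock x = -29.5 mm, dock y = keeper value - 108 mm). Axes as the dock's.
- module_wide: The wider plug-in module: a flat aluminium slab 110 mm long (x), 80 mm wide (y), 14 mm thick, about 0.26 kg, dark ribbed top, too wide for most grippers. Origin at the centre of its underside; x points to its brass-contact leading end, which goes into the slot first.
- module_narrow: The narrower plug-in module, not to be docked: alike but 62 mm wide (110 x 62 x 14 mm). Origin at the centre of its underside, x along its length.
- spool: Bystander: grey spool standing on end, 64 mm in diameter, 50 mm high; origin under its centre.
- heatsink: Bystander: dark finned heat sink 90 x 60 x 32 mm; origin under its centre.
- flux: Bystander: clear bottle, 48 mm in diameter, 110 mm high; origin under its centre.
- driver: Bystander: screwdriver lying flat, 180 mm long along x.
Not all that is in view belongs to the job. Leave any orange or pink look-alike of the module_wide alone.

How it is judged (in metres and radians):
On the way, in this order (a step that is already met when the one before it is completed fails the run):
1. the keeper is drawn back clear of the mouth (value of joint keeper below 0.01 m), for 0.1 s.
2. the wide module is fully home in the slot (x of module_wide in the frame of home between -0.0035 and 0.004 m and y of module_wide in the frame of home between -0.004 and 0.004 m and height (world z) of module_wide below 0.005 m and angle between the x axis of module_wide and the x axis of home, either way round below 0.05 rad), for 0.2 s.
At the end, for the whole second after the job is handed in: The wide module lies flat in the slot, leading edge within 3.5 mm of the connector block, centred within 4 mm and straight within 0.05 rad, at rest; the keeper bar is across behind it (joint above 0.042 m); the narrow module and the other bystanders are within 30 mm of where they started (all of step 2 and value of joint keeper above 0.042 m and linear speed of module_wide below 0.01 m/s and distance of each of module_narrow, spool, heatsink, flux, driver from where it was at the start of the episode below 0.03 m); the robot touches nothing.
It fails at once if the narrow module or another bystander is shifted more than 30 mm (distance of any of module_narrow, spool, heatsink, flux, driver from where it was at the start of the episode above 0.03 m).
It also fails if it takes over 69 s, if anything falls off the work surface, if the arm or the gripper's body presses on something with over 40 N, if the wrist force passes 120 N, or if a joint passes its speed limit or range.

## Working session

There is one attempt and no reset: what is moved stays moved. The work goes in short steps, Python scripts to look and compute and a shell command to move; the robot and the scene stay as the last step left them, time stands still between calls to the robot, and variables do not carry over. Pictures are saved under pics/ and viewed, at most 10 in all, crops included, and the job is handed in when it is done.

```bash
mkdir -p pics; cat > h.py <<'E'
import numpy as np, cv2
from station import manip, imaging, silhouettes, landmark_of
def ray(c,p):
    d=c['R'].T@np.array([(p[0]-c['cx'])/c['fx'],(p[1]-c['cy'])/c['fy'],1.]); o=-c['R'].T@c['t']; return o,d
def onz(c,p,z):
    o,d=ray(c,p); return o+d*(z-o[2])/d[2]
def proj(c,X):
    q=c['R']@np.array(X)+c['t']; return c['fx']*q[0]/q[2]+c['cx'],c['fy']*q[1]/q[2]+c['cy']
E
python3 - <<'E'
from h import *
cs={n:imaging.camera(n) for n in('top','side')}
for n in cs: cv2.imwrite(f'pics/{n}0.png',cs[n]['frame'])
Z=dict(dock=0,fence_end=.022,lead_in=.022,home=0,keeper_post=.065,module_wide=0,module_narrow=0,spool=0,heatsink=0,flux=0,driver=0)
for t,z in Z.items():
  for n in cs:
    for r in landmark_of(t,n)[:3]:
      print(t,n,round(r['score'],2),np.round(r['pixel'],1),np.round(onz(cs[n],r['pixel'],z),4))
s=manip.observe();print(s['tcp_rot'],s['tcp_pos'],s['time_s'])
E
```

```text
dock top 0.71 [414.2 200.2] [ 0.5863 -0.171   0.    ]
dock side 0.71 [356.5 288.1] [ 0.5865 -0.1784  0.    ]
dock side 0.67 [304.  312.4] [ 0.4573 -0.2283  0.    ]
fence_end top 0.72 [297.4 169.5] [0.6566 0.2105 0.022 ]
fence_end top 0.42 [367.5 158.5] [ 0.709  -0.0126  0.022 ]
fence_end side 0.77 [344.3 196.7] [0.6509 0.2076 0.022 ]
lead_in top 0.64 [416.2 210.2] [ 0.5494 -0.1738  0.022 ]
lead_in side 0.93 [339.8 282.1] [ 0.5475 -0.1751  0.022 ]
home top 0.66 [428.6 199.6] [ 0.5914 -0.2173  0.    ]
home side 0.55 [361.2 300.7] [ 0.5863 -0.2183  0.    ]
keeper_post top 0.67 [417.3 208.5] [ 0.546  -0.1685  0.065 ]
keeper_post top 0.47 [409.  215.1] [ 0.5238 -0.1437  0.065 ]
keeper_post side 0.61 [328.3 261.2] [ 0.5262 -0.1494  0.065 ]
module_wide top 0.96 [271.8 223.6] [0.4793 0.2791 0.    ]
module_wide top 0.87 [323.9 220.4] [0.5008 0.1146 0.    ]
module_wide top 0.7 [290.4 273.4] [0.3274 0.2072 0.    ]
module_wide side 0.91 [301.4 219.4] [0.501  0.1354 0.    ]
module_wide side 0.85 [241.2 280.4] [ 0.3239 -0.102   0.    ]
module_wide side 0.76 [241.8 215.9] [0.3232 0.1913 0.    ]
mod
[... 332 characters left out ...]
6 -0.0152  0.    ]
heatsink side 0.25 [302.3 222.2] [0.5016 0.1196 0.    ]
flux top 0.6 [369.6 157.5] [ 0.7199 -0.0212  0.    ]
flux top 0.53 [449.6 158. ] [ 0.7362 -0.2837  0.    ]
flux side 0.82 [437. 312.] [ 0.7347 -0.2793  0.    ]
flux side 0.6 [338.5 279.7] [ 0.5521 -0.1432  0.    ]
flux side 0.25 [255.8 172.9] [0.3738 0.4943 0.    ]
driver top 0.64 [210.3 255.3] [0.3662 0.4619 0.    ]
driver side 0.58 [255.2 173.8] [0.3713 0.4867 0.    ]
driver side 0.41 [357.2 286. ] [ 0.5899 -0.1721  0.    ]
[[ 9.67718799e-01  2.52032390e-01 -8.88074700e-06]
 [ 2.52032389e-01 -9.67718799e-01 -3.54029572e-05]
 [-1.75167577e-05  3.20218714e-05 -9.99999999e-01]] [ 0.15752242 -0.60482488  0.22254999] 1.2
```

View pics/top0.png

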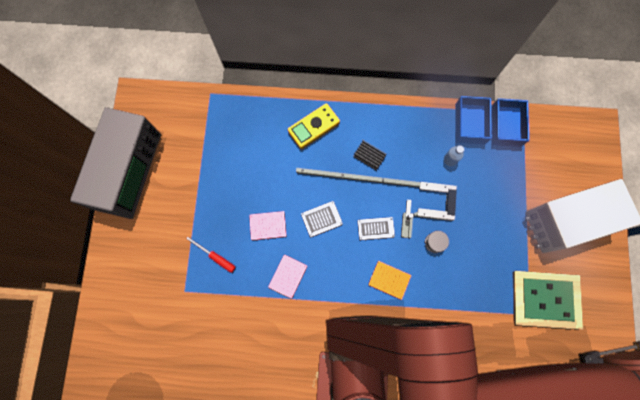

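View pics/side0.png

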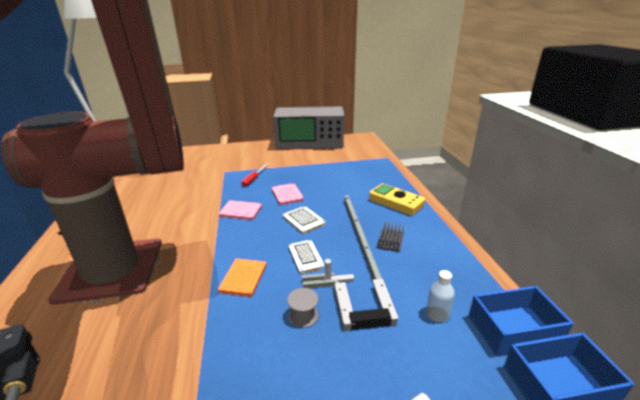

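The wide candidates in the top view are silver ribbed at (322,219), silver at (376,229), pink at (267,225) and (288,276), and orange at (390,280). The one at (322,219) fits: it is silver with a dark ribbed top, and wider than (376,229). I'll confirm that in a crop.

```bash
python3 - <<'E'
from h import *
c=imaging.camera('top');f=c['frame'];d=imaging.camera('side');g=d['frame']
a=cv2.resize(f[170:260,295:475],None,fx=4.4,fy=4.4,interpolation=cv2.INTER_CUBIC)
b=cv2.resize(g[195:295,265:425],None,fx=2,fy=2,interpolation=cv2.INTER_CUBIC)
o=np.zeros((a.shape[0]+b.shape[0],a.shape[1],3),np.uint8);o[:a.shape[0]]=a;o[a.shape[0]:,:b.shape[1]]=b
cv2.imwrite('pics/crop0.png',o)
for n,cc in(('top',c),('side',d)):
  for t in('module_wide','module_narrow'):
    for r in silhouettes(t,n)[:5]:
      m=r['mask'].astype(np.uint8);cn=max(cv2.findContours(m,0,2)[0],key=cv2.contourArea)[:,0].astype(float)
      w=np.array([onz(cc,p,.012)[:2] for p in cn],np.float32)
      R=cv2.minAreaRect(w);print(n,t,round(r['score'],2),np.round(r['extent']),np.round(R[0],4),np.round(R[1],4),round(R[2],1))
E
```

```text
top module_wide 0.91 [323. 219.  38.  35.] [0.5056 0.1239] [0.0837 0.1099] 26.5
top module_wide 0.86 [267. 228.  33.  28.] [0.472  0.2916] [0.0812 0.1113] 9.6
top module_wide 0.77 [388. 280.  43.  36.] [ 0.3294 -0.0962] [0.112  0.0842] 70.1
top module_wide 0.71 [290. 275.  38.  40.] [0.3192 0.2141] [0.0805 0.1107] 68.1
top module_narrow 0.66 [377. 229.  36.  22.] [ 0.486  -0.0493] [0.063  0.1103] 8.3
side module_wide 0.97 [242. 278.  47.  36.] [ 0.3301 -0.1033] [0.1211 0.0828] 70.3
side module_wide 0.84 [305. 220.  47.  24.] [0.5058 0.1163] [0.0934 0.1284] 25.2
side module_wide 0.75 [288. 194.  30.  22.] [0.4743 0.2832] [0.0823 0.1304] 9.1
side module_wide 0.75 [240. 212.  42.  19.] [0.3198 0.2084] [0.0996 0.1193] 68.7
side module_narrow 0.75 [307. 258.  32.  31.] [ 0.4866 -0.0554] [0.0671 0.1261] 8.8
```

View pics/crop0.png

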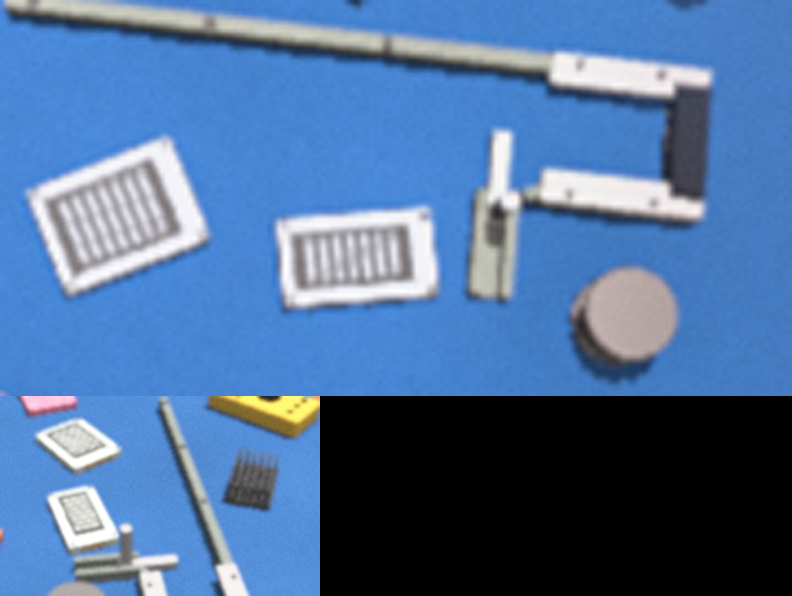

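The crop shows the wide module at full-frame (322,219), silver and ribbed, measuring about 82x110 mm. The narrow one is at (376,229), about 63 mm wide, and the keeper is across at (408,210). The pink and orange ones are look-alikes. Next I fit the dock pose and work out the first moves.

```bash
cat >> h.py <<'E'
def plan(x,y,z,hd=None):
    s=manip.observe();p=s['tcp_pos'];R=s['tcp_rot'];h=np.degrees(np.arctan2(R[1,0],R[0,0]))
    v=R.T@(np.array([x,y,z])-p)/.12
    if hd is not None:
        sp=-((hd-h+180)%360-180); a=np.radians(hd); Q=np.array([[np.cos(a),np.sin(a),0],[np.sin(a),-np.cos(a),0],[0,0,-1]])
        print('spin total',round(sp/180,4),'rows',round(abs(sp)/7.16,1),'then shift',np.round(Q.T@(np.array([x,y,z])-p)/.12,3))
    else: print('heading',round(h,2),'pos',np.round(p,4),'shift now',np.round(v,3),'F',np.round(s['force'],1),'t',s['time_s'],'w',s['gripper_width'])
E
python3 - <<'E'
from h import *
from scipy.optimize import least_squares
cs={n:imaging.camera(n) for n in('top','side')}
P=dict(dock=(0,0,0),home=(.035,0,0),fence_end=(-.4,.0415,.022),lead_in=(0,-.0415,.022),keeper_post=(-.0295,-.108,.065))
g=[.588,-.174,np.radians(-93.5),.045]
def W(q,n):
    a=P[n];y=a[1]+(q[3] if n=='keeper_post' else 0);c,s=np.cos(q[2]),np.sin(q[2])
    return [q[0]+c*a[0]-s*y,q[1]+s*a[0]+c*y,a[2]]
obs=[]
for n in P:
  for k in cs:
    for r in landmark_of(n,k)[:3]:
      if np.hypot(*(np.array(proj(cs[k],W(g,n)))-r['pixel']))<6: obs.append((n,k,np.array(r['pixel']))); break
f=lambda q:np.concatenate([np.array(proj(cs[k],W(q,n)))-p for n,k,p in obs])
r=least_squares(f,g,loss='soft_l1',f_scale=.7);q=r.x
print(len(obs),np.round(q,4),np.degrees(q[2]))
for o,e in zip(obs,f(q).reshape(-1,2)):print(o[0],o[1],np.round(e,1))
np.save('dock.npy',q);w=W(q,'keeper_post');print(w)
plan(w[0],w[1],.15,np.degrees(q[2])+180)
E
```

```text
10 [ 0.5883 -0.1787 -1.6308  0.0411] -93.43777917605448
dock top [-1.  -0.3]
dock side [-0.2 -0.3]
home top [ 0.9 -1.5]
home side [ 0.3 -0.2]
fence_end top [-2.3  0.3]
fence_end side [ 2.4 -0.7]
lead_in top [1.2 0.7]
lead_in side [-1.6  1. ]
keeper_post top [0.7 0.9]
keeper_post side [ 0.4 -0.6]
[np.float64(0.5232954948872862), np.float64(-0.1452730193056959), 0.065]
spin total -0.3998 rows 10.1 then shift [4.005 2.813 0.605]
```

```bash
python3 -m jog '[{"spin":-0.039},{"spin":-0.039},{"spin":-0.039},{"spin":-0.039},{"spin":-0.039}]' >/dev/null; python3 -m jog '[{"spin":-0.039},{"spin":-0.039},{"spin":-0.039},{"spin":-0.039},{"spin":-0.039}]'; python3 -m jog '[{"x":0.25,"y":0.15,"spin":-0.01},{"x":0.25,"y":0.15},{"x":0.25,"y":0.15},{"x":0.25,"y":0.15},{"x":0.25,"y":0.15}]' >/dev/null; python3 -m jog '[{"x":0.25,"y":0.15},{"x":0.25,"y":0.15},{"x":0.25,"y":0.15},{"x":0.25,"y":0.15},{"x":0.25,"y":0.15}]' 
python3 - <<'E'
from h import *
plan(.5233,-.1453,.15); plan(.5233,-.1453,.15,86.56)
E
```

```text
heading 14.6 pos [ 0.1575 -0.6048  0.2225] shift now [ 3.915 -2.938  0.605] F [-0.2  0.2 -0.2] t 2.1 w 1.0050478453229532
spin total -0.3998 rows 10.1 then shift [4.005 2.813 0.605]$[0]: bad value
$[0]: bad value
$[0]: bad value
$[0]: bad value
```

Every row needs all five keys.

```bash
python3 -m jog '[{"x":0,"y":0,"z":0,"spin":-0.039,"fingers":1},{"x":0,"y":0,"z":0,"spin":-0.039,"fingers":1},{"x":0,"y":0,"z":0,"spin":-0.039,"fingers":1},{"x":0,"y":0,"z":0,"spin":-0.039,"fingers":1},{"x":0,"y":0,"z":0,"spin":-0.039,"fingers":1}]'; python3 -m jog '[{"x":0,"y":0,"z":0,"spin":-0.039,"fingers":1},{"x":0,"y":0,"z":0,"spin":-0.039,"fingers":1},{"x":0,"y":0,"z":0,"spin":-0.039,"fingers":1},{"x":0,"y":0,"z":0,"spin":-0.039,"fingers":1},{"x":0,"y":0,"z":0,"spin":-0.039,"fingers":1}]'
python3 - <<'E'
from h import *
plan(.5233,-.1453,.15); plan(.5233,-.1453,.15,86.56)
E
```

```text
time_s: 2.52
tcp_pos: [0.1576, -0.6048, 0.2225]
tcp_rot: [[0.642, 0.767, 0.0], [0.767, -0.642, 0.0], [0.0, -0.0, -1.0]]
force: [0.2, -0.5, 0.5]
gripper_width: 1.0
gripper_force: 0.0
time_s: 2.93
tcp_pos: [0.1576, -0.6048, 0.2225]
tcp_rot: [[0.085, 0.996, 0.0], [0.996, -0.085, 0.0], [0.0, 0.0, -1.0]]
force: [-0.6, 0.7, -0.1]
gripper_width: 0.993
gripper_force: 0.0
heading 85.15 pos [ 0.1576 -0.6048  0.2225] shift now [4.073 2.713 0.605] F [-0.6  0.7 -0.1] t 2.9333 w 0.9931536760312687
spin total -0.0078 rows 0.2 then shift [4.005 2.813 0.604]
```

```bash
python3 -m jog '[{"x":0,"y":0,"z":0,"spin":-0.008,"fingers":1},{"x":0.25,"y":0.175,"z":0,"spin":0,"fingers":1},{"x":0.25,"y":0.175,"z":0,"spin":0,"fingers":1},{"x":0.25,"y":0.175,"z":0,"spin":0,"fingers":1},{"x":0.25,"y":0.175,"z":0,"spin":0,"fingers":1}]' >/dev/null; python3 -m jog '[{"x":0.25,"y":0.175,"z":0,"spin":0,"fingers":1},{"x":0.25,"y":0.175,"z":0,"spin":0,"fingers":1},{"x":0.25,"y":0.175,"z":0,"spin":0,"fingers":1},{"x":0.25,"y":0.175,"z":0,"spin":0,"fingers":1},{"x":0.25,"y":0.175,"z":0,"spin":0,"fingers":1}]' >/dev/null;  python3 -m jog '[{"x":0.25,"y":0.175,"z":0,"spin":0,"fingers":1},{"x":0.25,"y":0.175,"z":0,"spin":0,"fingers":1},{"x":0.25,"y":0.175,"z":0,"spin":0,"fingers":1},{"x":0.25,"y":0.175,"z":0,"spin":0,"fingers":1},{"x":0.25,"y":0.175,"z":0,"spin":0,"fingers":1}]' >/dev/null; python3 -m jog '[{"x":0.25,"y":0.175,"z":0,"spin":0,"fingers":1},{"x":0.25,"y":0.175,"z":0,"spin":0,"fingers":1},{"x":0,"y":0,"z":0,"spin":0,"fingers":1},{"x":0,"y":0,"z":0,"spin":0,"fingers":1}]' 
python3 - <<'E'
from h import *
plan(.5233,-.1453,.036)
E
```

```text
time_s: 4.52
tcp_pos: [0.525, -0.1463, 0.2225]
tcp_rot: [[0.062, 0.998, -0.0], [0.998, -0.062, -0.0], [-0.0, -0.0, -1.0]]
force: [-0.8, -0.1, 1.0]
gripper_width: 1.002
gripper_force: 0.0
heading 86.46 pos [ 0.525  -0.1463  0.2225] shift now [ 0.007 -0.015  1.554] F [-0.8 -0.1  1. ] t 4.5167 w 1.0020699796206245
```

```bash
python3 -m jog '[{"x":0,"y":-0.015,"z":0.3,"spin":0,"fingers":1},{"x":0,"y":0,"z":0.3,"spin":0,"fingers":1},{"x":0,"y":0,"z":0.25,"spin":0,"fingers":1},{"x":0,"y":0,"z":0.2,"spin":0,"fingers":1},{"x":0,"y":0,"z":0.2,"spin":0,"fingers":1}]'; python3 -m jog '[{"x":0,"y":0,"z":0.15,"spin":0,"fingers":1},{"x":0,"y":0,"z":0.15,"spin":0,"fingers":1},{"x":0,"y":0,"z":0,"spin":0,"fingers":1}]'
python3 - <<'E'
from h import *
c=imaging.camera('side');cv2.imwrite('pics/s1.png',cv2.resize(c['frame'][200:340,240:420],None,fx=4,fy=4,interpolation=cv2.INTER_CUBIC))
E
```

```text
time_s: 4.93
tcp_pos: [0.5212, -0.1489, 0.071]
tcp_rot: [[0.067, 0.998, -0.001], [0.998, -0.067, -0.0], [-0.0, -0.001, -1.0]]
force: [-0.5, -1.4, 0.2]
gripper_width: 1.002
gripper_force: 0.0
time_s: 5.18
tcp_pos: [0.5188, -0.1478, 0.0327]
tcp_rot: [[0.067, 0.998, -0.007], [0.998, -0.067, 0.002], [0.002, -0.007, -1.0]]
force: [-1.9, 0.7, -0.1]
gripper_width: 1.002
gripper_force: 0.0
```

View pics/s1.png

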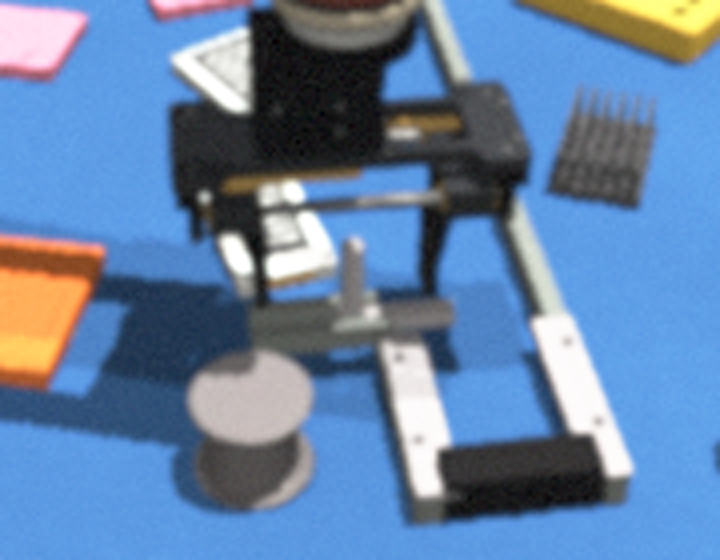

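The post at crop (352,270) stands between the two fingers, so I close on it.

```bash
python3 -m jog '[{"x":0,"y":0,"z":0,"spin":0,"fingers":0.12},{"x":0,"y":0,"z":0,"spin":0,"fingers":0.12},{"x":0,"y":0,"z":0,"spin":0,"fingers":0.12},{"x":0,"y":0,"z":0,"spin":0,"fingers":0.12},{"x":0,"y":0,"z":0,"spin":0,"fingers":0.12}]';python3 -m jog '[{"x":0,"y":0,"z":0,"spin":0,"fingers":0.12},{"x":0,"y":0,"z":0,"spin":0,"fingers":0.12},{"x":0,"y":0,"z":0,"spin":0,"fingers":0.12},{"x":0,"y":0,"z":0,"spin":0,"fingers":0.12},{"x":0,"y":0,"z":0,"spin":0,"fingers":0.12}]'
```

```text
time_s: 5.65
tcp_pos: [0.5232, -0.1481, 0.0376]
tcp_rot: [[0.066, 0.998, 0.002], [0.998, -0.066, -0.001], [-0.001, 0.002, -1.0]]
force: [-0.0, -0.1, 0.6]
gripper_width: 0.706
gripper_force: 0.0
time_s: 6.07
tcp_pos: [0.5225, -0.1477, 0.0365]
tcp_rot: [[0.066, 0.998, -0.0], [0.998, -0.066, 0.0], [0.0, -0.0, -1.0]]
force: [0.0, -0.5, 0.0]
gripper_width: 0.326
gripper_force: 0.0
```

```bash
python3 -m jog '[{"x":0,"y":0,"z":0,"spin":0,"fingers":0.12},{"x":0,"y":0,"z":0,"spin":0,"fingers":0.12},{"x":0,"y":0,"z":0,"spin":0,"fingers":0.12},{"x":0,"y":0,"z":0,"spin":0,"fingers":0.12},{"x":0,"y":0,"z":0,"spin":0,"fingers":0.12}]';python3 -m jog '[{"x":0,"y":-0.05,"z":0,"spin":0,"fingers":0.12},{"x":0,"y":-0.05,"z":0,"spin":0,"fingers":0.12},{"x":0,"y":-0.05,"z":0,"spin":0,"fingers":0.12},{"x":0,"y":-0.05,"z":0,"spin":0,"fingers":0.12},{"x":0,"y":0,"z":0,"spin":0,"fingers":0.12}]'
```

```text
time_s: 6.48
tcp_pos: [0.5226, -0.1478, 0.0365]
tcp_rot: [[0.066, 0.998, 0.0], [0.998, -0.066, 0.0], [0.0, 0.0, -1.0]]
force: [1.2, 1.0, -1.2]
gripper_width: 0.149
gripper_force: 30.0
time_s: 6.9
tcp_pos: [0.4969, -0.1464, 0.0365]
tcp_rot: [[0.066, 0.998, -0.001], [0.998, -0.066, -0.0], [-0.0, -0.001, -1.0]]
force: [-0.9, -2.3, -1.2]
gripper_width: 0.154
gripper_force: 30.0
```

```bash
python3 -m jog '[{"x":0,"y":-0.05,"z":0,"spin":0,"fingers":0.12},{"x":0,"y":-0.05,"z":0,"spin":0,"fingers":0.12},{"x":0,"y":-0.04,"z":0,"spin":0,"fingers":0.12},{"x":0,"y":0,"z":0,"spin":0,"fingers":0.12}]';python3 -m jog '[{"x":0,"y":-0.03,"z":0,"spin":0,"fingers":0.12},{"x":0,"y":0,"z":0,"spin":0,"fingers":0.12},{"x":0,"y":0,"z":0,"spin":0,"fingers":0.12}]'
```

```text
time_s: 7.23
tcp_pos: [0.4814, -0.1455, 0.0365]
tcp_rot: [[0.066, 0.998, 0.001], [0.998, -0.066, -0.001], [-0.001, 0.001, -1.0]]
force: [2.6, -4.1, -4.9]
gripper_width: 0.15
gripper_force: 30.0
time_s: 7.48
tcp_pos: [0.4813, -0.1455, 0.0367]
tcp_rot: [[0.066, 0.998, 0.008], [0.998, -0.066, -0.002], [-0.001, 0.008, -1.0]]
force: [17.1, -3.5, -18.3]
gripper_width: 0.151
gripper_force: 30.1
```

The keeper hit its stop after 41 mm, so it is fully drawn. I relax, open, lift and turn.

```bash
python3 -m jog '[{"x":0,"y":0.035,"z":0,"spin":0,"fingers":0.6},{"x":0,"y":0,"z":0,"spin":0,"fingers":0.6},{"x":0,"y":0,"z":0,"spin":0,"fingers":0.6},{"x":0,"y":0,"z":0,"spin":0,"fingers":0.6},{"x":0,"y":0,"z":0,"spin":0,"fingers":0.6}]';python3 -m jog '[{"x":0,"y":0,"z":-0.1,"spin":0,"fingers":0.6},{"x":0,"y":0,"z":-0.25,"spin":0,"fingers":0.45},{"x":0,"y":0,"z":-0.3,"spin":0,"fingers":0.45},{"x":0,"y":0,"z":-0.3,"spin":-0.039,"fingers":0.45},{"x":0.2,"y":0,"z":0,"spin":-0.039,"fingers":0.45}]' >/dev/null;python3 -m jog '[{"x":0,"y":0,"z":0,"spin":-0.039,"fingers":0.45},{"x":0,"y":0,"z":0,"spin":-0.039,"fingers":0.45},{"x":0,"y":0,"z":0,"spin":-0.039,"fingers":0.45},{"x":0,"y":0,"z":0,"spin":-0.039,"fingers":0.45},{"x":0,"y":0,"z":0,"spin":-0.039,"fingers":0.45}]' >/dev/null; python3 -m jog '[{"x":0,"y":0,"z":0,"spin":-0.039,"fingers":0.45},{"x":0,"y":0,"z":0,"spin":-0.039,"fingers":0.45},{"x":0,"y":0,"z":0,"spin":-0.039,"fingers":0.45},{"x":0,"y":0,"z":0,"spin":-0.039,"fingers":0.45},{"x":0,"y":0,"z":0,"spin":-0.039,"fingers":0.45}]'
python3 - <<'E'
from h import *
plan(.415,.128,.08); plan(.415,.128,.08,176.7)
c=imaging.camera('top')
for r in landmark_of('keeper_post','top')[:2]+landmark_of('module_wide','top')[:2]: print(r['score'],onz(c,r['pixel'],.065 ),onz(c,r['pixel'],0))
E
```

```text
time_s: 7.9
tcp_pos: [0.482, -0.1449, 0.0366]
tcp_rot: [[0.066, 0.998, -0.0], [0.998, -0.066, 0.0], [0.0, -0.001, -1.0]]
force: [0.7, 0.7, -0.4]
gripper_width: 0.446
gripper_force: 0.0
time_s: 9.15
tcp_pos: [0.481, -0.1211, 0.1516]
tcp_rot: [[-0.987, 0.159, 0.001], [0.159, 0.987, -0.0], [-0.001, -0.0, -1.0]]
force: [0.5, -0.2, 0.3]
gripper_width: 0.452
gripper_force: 0.0
heading 170.83 pos [ 0.481  -0.1211  0.1516] shift now [0.874 1.962 0.596] F [ 0.5 -0.2  0.3] t 9.15 w 0.4516393594790501
spin total -0.0326 rows 0.8 then shift [0.668 2.041 0.596]
0.52 [ 0.48927036 -0.1448968   0.065     ] [ 0.50025637 -0.15688074  0.        ]
0.19 [0.63412206 0.20210189 0.065     ] [0.65205813 0.20676712 0.        ]
0.88 [0.49186688 0.11551166 0.065     ] [0.50297748 0.11602225 0.        ]
0.8 [0.31675969 0.20573687 0.065     ] [0.31946855 0.21057651 0.        ]
```

```bash
python3 -m jog '[{"x":0,"y":0,"z":0,"spin":-0.0326,"fingers":0.45},{"x":0.084,"y":0.255,"z":0,"spin":0,"fingers":0.45},{"x":0.084,"y":0.255,"z":0,"spin":0,"fingers":0.45},{"x":0.084,"y":0.255,"z":0,"spin":0,"fingers":0.45},{"x":0.084,"y":0.255,"z":0,"spin":0,"fingers":0.45}]' >/dev/null; python3 -m jog '[{"x":0.084,"y":0.255,"z":0,"spin":0,"fingers":0.45},{"x":0.084,"y":0.255,"z":0,"spin":0,"fingers":0.45},{"x":0.084,"y":0.255,"z":0,"spin":0,"fingers":0.45},{"x":0.084,"y":0.255,"z":0.1,"spin":0,"fingers":0.45},{"x":0,"y":0,"z":0.25,"spin":0,"fingers":0.45}]'; python3 -m jog '[{"x":0,"y":0,"z":0.25,"spin":0,"fingers":0.45},{"x":0,"y":0,"z":0,"spin":0,"fingers":0.45},{"x":0,"y":0,"z":0,"spin":0,"fingers":0.45}]'
python3 - <<'E'
from h import *
plan(.415,.128,.007); plan(.415,.128,.007,176.7)
c=imaging.camera('side');d=imaging.camera('top')
o=np.vstack([cv2.resize(c['frame'][180:320,240:400],(640,560//2*1),interpolation=cv2.INTER_CUBIC),cv2.resize(d['frame'][160:260,290:470],(640,300),interpolation=cv2.INTER_CUBIC)])
cv2.imwrite('pics/s2.png',o)
E
```

```text
time_s: 10.13
tcp_pos: [0.4183, 0.1332, 0.1125]
tcp_rot: [[-0.998, 0.064, 0.009], [0.064, 0.998, 0.003], [-0.008, 0.004, -1.0]]
force: [1.3, -1.2, -0.4]
gripper_width: 0.45
gripper_force: 0.0
time_s: 10.38
tcp_pos: [0.4145, 0.1282, 0.0778]
tcp_rot: [[-0.998, 0.066, -0.004], [0.066, 0.998, -0.0], [0.004, -0.001, -1.0]]
force: [-0.2, -0.1, 1.5]
gripper_width: 0.452
gripper_force: 0.0
heading 176.22 pos [0.4145 0.1282 0.0778] shift now [-0.006 -0.001  0.59 ] F [-0.2 -0.1  1.5] t 10.3833 w 0.45248115457661364
spin total -0.0027 rows 0.1 then shift [-0.004 -0.001  0.59 ]
```

View pics/s2.png

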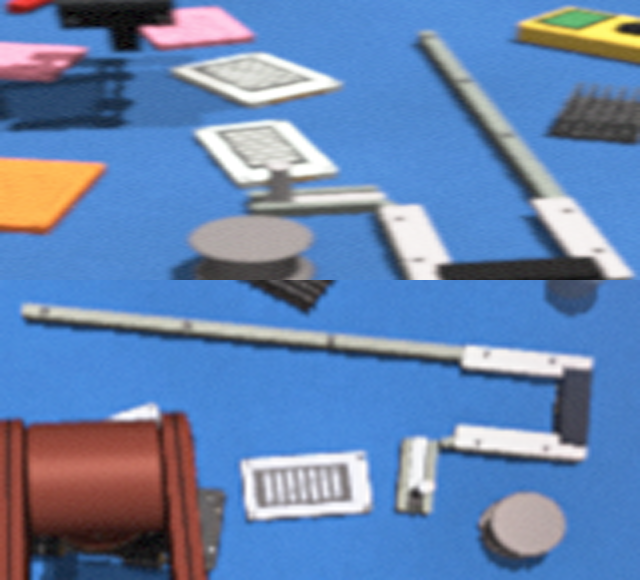

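The keeper bar is flush inside its channel, with its post at lower-crop (418,490), so the mouth is clear. I lower the fingers and push the module's near side towards the fence.

```bash
python3 -m jog '[{"x":0,"y":0,"z":0.2,"spin":0,"fingers":0.45},{"x":0,"y":0,"z":0.15,"spin":-0.0027,"fingers":0.45},{"x":0,"y":0,"z":0.12,"spin":0,"fingers":0.45},{"x":0,"y":0,"z":0.08,"spin":0,"fingers":0.45},{"x":0,"y":0,"z":0.03,"spin":0,"fingers":0.45}]' >/dev/null;  python3 -m jog '[{"x":0,"y":0,"z":0,"spin":0,"fingers":0.45},{"x":0,"y":0,"z":0,"spin":0,"fingers":0.45}]'; python3 -m jog '[{"x":-0.03,"y":0,"z":0,"spin":0,"fingers":0.45},{"x":-0.06,"y":0,"z":0,"spin":0,"fingers":0.45},{"x":-0.06,"y":0,"z":0,"spin":0,"fingers":0.45},{"x":-0.06,"y":0,"z":0,"spin":0,"fingers":0.45},{"x":-0.06,"y":0,"z":0,"spin":0,"fingers":0.45}]';python3 -m jog '[{"x":-0.06,"y":0,"z":0,"spin":0,"fingers":0.45},{"x":-0.06,"y":0,"z":0,"spin":0,"fingers":0.45},{"x":-0.06,"y":0,"z":0,"spin":0,"fingers":0.45},{"x":-0.06,"y":0,"z":0,"spin":0,"fingers":0.45},{"x":0,"y":0,"z":0,"spin":0,"fingers":0.45}]'
python3 - <<'E'
from h import *
for n in('top','side'):
  cc=imaging.camera(n)
  for r in silhouettes('module_wide',n)[:5]:
      m=r['mask'].astype(np.uint8);cn=max(cv2.findContours(m,0,2)[0],key=cv2.contourArea)[:,0].astype(float)
      w=np.array([onz(cc,p,.012)[:2] for p in cn],np.float32)
      R=cv2.minAreaRect(w);print(n,round(r['score'],2),np.round(r['extent']),np.round(R[0],4),np.round(R[1],4),round(R[2],1))
E
```

```text
time_s: 11.07
tcp_pos: [0.4173, 0.1282, 0.0101]
tcp_rot: [[-0.998, 0.056, 0.002], [0.056, 0.998, 0.0], [-0.002, 0.0, -1.0]]
force: [-0.1, 0.4, -0.4]
gripper_width: 0.45
gripper_force: 0.0
time_s: 11.48
tcp_pos: [0.4493, 0.1265, 0.0091]
tcp_rot: [[-0.998, 0.055, -0.0], [0.055, 0.998, 0.0], [0.0, 0.0, -1.0]]
force: [-0.3, 0.7, -0.2]
gripper_width: 0.449
gripper_force: 0.7
time_s: 11.9
tcp_pos: [0.4793, 0.1247, 0.0093]
tcp_rot: [[-0.998, 0.056, 0.002], [0.056, 0.998, 0.0], [-0.002, 0.0, -1.0]]
force: [0.3, -1.6, 1.0]
gripper_width: 0.451
gripper_force: 0.0
top 0.81 [268. 225.  32.  30.] [0.4722 0.2917] [0.0817 0.1109] 9.6
top 0.73 [389. 280.  43.  34.] [ 0.3293 -0.0983] [0.1129 0.0823] 69.0
top 0.58 [284. 274.  25.  45.] [0.3194 0.216 ] [0.0768 0.1124] 68.1
side 0.87 [318. 222.  34.  25.] [0.5382 0.1047] [0.0845 0.1321] 3.8
side 0.6 [241. 212.  40.  21.] [0.321  0.2046] [0.1043 0.1213] 69.1
side 0.56 [241. 279.  48.  41.] [ 0.3305 -0.1032] [0.1234 0.0871] 71.0
side 0.53 [350. 265.  94. 130.] [ 0.5642 -0.0422] [0.5239 0.183 ] 87.2
side 0.45 [278. 195.   8.  15.] [0.442  0.2857] [0.022  0.1067] 4.0
```

```bash
python3 -m jog '[{"x":-0.06,"y":0,"z":0.01,"spin":0,"fingers":0.45},{"x":-0.06,"y":0,"z":0.005,"spin":0,"fingers":0.45},{"x":-0.06,"y":0,"z":0,"spin":0,"fingers":0.45},{"x":-0.06,"y":0,"z":0,"spin":0,"fingers":0.45},{"x":-0.06,"y":0,"z":0,"spin":0,"fingers":0.45}]';python3 -m jog '[{"x":-0.06,"y":0,"z":0,"spin":0,"fingers":0.45},{"x":-0.06,"y":0,"z":0,"spin":0,"fingers":0.45},{"x":-0.06,"y":0,"z":0,"spin":0,"fingers":0.45},{"x":-0.04,"y":0,"z":0,"spin":0,"fingers":0.45},{"x":0,"y":0,"z":0,"spin":0,"fingers":0.45}]'; python3 -m jog '[{"x":-0.03,"y":0,"z":0,"spin":0,"fingers":0.45},{"x":-0.03,"y":0,"z":0,"spin":0,"fingers":0.45},{"x":0,"y":0,"z":0,"spin":0,"fingers":0.45}]'
```

```text
time_s: 12.52
tcp_pos: [0.5139, 0.1228, 0.007]
tcp_rot: [[-0.998, 0.055, -0.0], [0.055, 0.998, -0.0], [0.0, -0.0, -1.0]]
force: [-0.5, 0.9, -0.6]
gripper_width: 0.452
gripper_force: 0.7
time_s: 12.93
tcp_pos: [0.5412, 0.1213, 0.0075]
tcp_rot: [[-0.998, 0.056, 0.002], [0.056, 0.998, 0.0], [-0.002, 0.0, -1.0]]
force: [1.0, -0.2, 0.1]
gripper_width: 0.455
gripper_force: 0.0
time_s: 13.18
tcp_pos: [0.5474, 0.121, 0.0073]
tcp_rot: [[-0.998, 0.055, 0.001], [0.055, 0.998, 0.0], [-0.001, 0.0, -1.0]]
force: [0.4, -0.1, 0.1]
gripper_width: 0.448
gripper_force: 0.0
```

```bash
python3 -m jog '[{"x":-0.03,"y":0,"z":0,"spin":0,"fingers":0.45},{"x":-0.02,"y":0,"z":0,"spin":0,"fingers":0.45},{"x":0,"y":0,"z":0,"spin":0,"fingers":0.45}]';python3 -m jog '[{"x":-0.02,"y":0,"z":0,"spin":0,"fingers":0.45},{"x":0,"y":0,"z":0,"spin":0,"fingers":0.45}]';python3 -m jog '[{"x":-0.02,"y":0,"z":0,"spin":0,"fingers":0.45},{"x":0,"y":0,"z":0,"spin":0,"fingers":0.45}]'
```

```text
time_s: 13.43
tcp_pos: [0.5533, 0.1207, 0.0072]
tcp_rot: [[-0.998, 0.055, 0.001], [0.055, 0.998, 0.0], [-0.001, 0.0, -1.0]]
force: [-1.0, 0.2, 0.3]
gripper_width: 0.445
gripper_force: 0.0
time_s: 13.6
tcp_pos: [0.554, 0.1206, 0.0069]
tcp_rot: [[-0.998, 0.055, -0.003], [0.055, 0.998, -0.0], [0.003, -0.0, -1.0]]
force: [-5.3, -0.7, 4.3]
gripper_width: 0.454
gripper_force: 2.7
time_s: 13.77
tcp_pos: [0.5541, 0.1206, 0.0065]
tcp_rot: [[-0.998, 0.055, -0.008], [0.055, 0.998, -0.0], [0.008, -0.001, -1.0]]
force: [-12.6, -0.5, 9.4]
gripper_width: 0.451
gripper_force: 6.2
```

```bash
python3 - <<'E'
from h import *
c=imaging.camera('side');cv2.imwrite('pics/s3.png',cv2.resize(c['frame'][170:310,240:420],None,fx=4,fy=4,interpolation=cv2.INTER_CUBIC))
plan(.55,.12,.007)
E
```

```text
heading 176.85 pos [0.5541 0.1206 0.0065] shift now [ 0.034 -0.007 -0.004] F [-11.2   0.    8.9] t 13.8167 w 0.45231117250651665
```

View pics/s3.png

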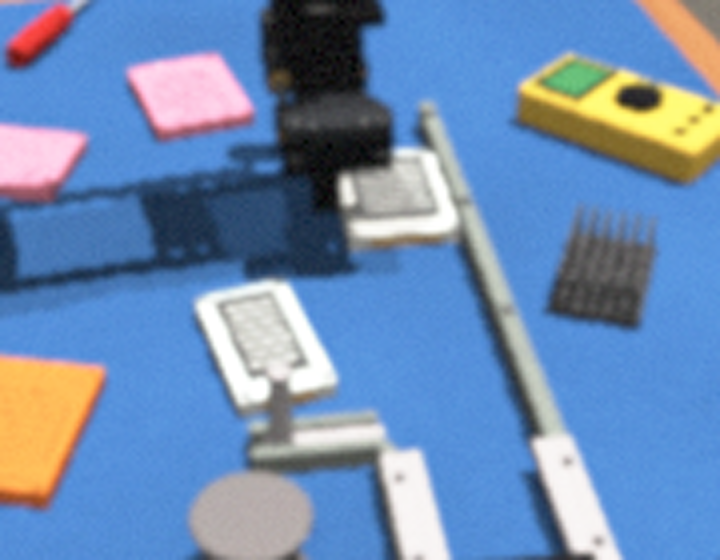

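The module is square against the fence at crop (400,200), brass end towards the dock. I go round behind it.

```bash
python3 -m jog '[{"x":0.04,"y":0,"z":0,"spin":0,"fingers":0.35},{"x":0.15,"y":0,"z":0,"spin":0,"fingers":0.35},{"x":0.15,"y":0,"z":-0.1,"spin":0,"fingers":0.35},{"x":0,"y":0,"z":-0.3,"spin":0,"fingers":0.35},{"x":0,"y":0,"z":-0.3,"spin":0.039,"fingers":0.35}]' >/dev/null; python3 -m jog '[{"x":0,"y":0,"z":0,"spin":0.039,"fingers":0.35},{"x":0,"y":0,"z":0,"spin":0.039,"fingers":0.35},{"x":0,"y":0,"z":0,"spin":0.039,"fingers":0.35},{"x":0,"y":0,"z":0,"spin":0.039,"fingers":0.35},{"x":0,"y":0,"z":0,"spin":0.039,"fingers":0.35}]' >/dev/null; python3 -m jog '[{"x":0,"y":0,"z":0,"spin":0.039,"fingers":0.35},{"x":0,"y":0,"z":0,"spin":0.039,"fingers":0.35},{"x":0,"y":0,"z":0,"spin":0.039,"fingers":0.35},{"x":0,"y":0,"z":0,"spin":0.039,"fingers":0.35},{"x":0,"y":0,"z":0,"spin":0.039,"fingers":0.35}]' >/dev/null; python3 -m jog '[{"x":0,"y":0,"z":0,"spin":0.039,"fingers":0.35},{"x":0,"y":0,"z":0,"spin":0.039,"fingers":0.35},{"x":0,"y":0,"z":0,"spin":0,"fingers":0.35}]'
python3 - <<'E'
from h import *
plan(.608,.215,.10,86.7)
for n in('side','top'):
  cc=imaging.camera(n)
  for r in silhouettes('module_wide',n)[:5]:
      m=r['mask'].astype(np.uint8);cn=max(cv2.findContours(m,0,2)[0],key=cv2.contourArea)[:,0].astype(float)
      w=np.array([onz(cc,p,.012)[:2] for p in cn],np.float32)
      R=cv2.minAreaRect(w);print(n,round(r['score'],2),np.round(r['extent']),np.round(R[0],4),np.round(R[1],4),round(R[2],1))
E
```

```text
time_s: 15.32
tcp_pos: [0.5175, 0.1227, 0.0915]
tcp_rot: [[0.082, 0.997, 0.002], [0.997, -0.082, 0.0], [0.0, 0.002, -1.0]]
force: [-0.0, 0.1, 0.6]
gripper_width: 0.351
gripper_force: 0.0
spin total -0.0077 rows 0.2 then shift [ 0.811  0.709 -0.071]
side 0.88 [241. 211.  41.  18.] [0.3209 0.2081] [0.0975 0.1176] 68.4
side 0.81 [339. 221.  33.  23.] [0.6061 0.098 ] [0.1294 0.0864] 88.3
side 0.67 [287. 194.  31.  20.] [0.4737 0.2841] [0.0802 0.1291] 9.8
top 0.86 [268. 225.  36.  28.] [0.4725 0.2914] [0.088 0.116] 9.7
top 0.64 [388. 280.  47.  38.] [ 0.3302 -0.0974] [0.1185 0.0864] 71.3
top 0.56 [283. 275.  24.  44.] [0.3201 0.2172] [0.0741 0.1113] 69.8
top 0.2 [453. 156.  17.  22.] [ 0.7428 -0.2934] [0.049  0.0777] 55.8
```

```bash
python3 -m jog '[{"x":0,"y":0,"z":0,"spin":-0.0077,"fingers":0.35},{"x":0.2,"y":0.177,"z":0,"spin":0,"fingers":0.35},{"x":0.2,"y":0.177,"z":0,"spin":0,"fingers":0.35},{"x":0.2,"y":0.177,"z":0,"spin":0,"fingers":0.35},{"x":0.2,"y":0.177,"z":0,"spin":0,"fingers":0.35}]' >/dev/null; python3 -m jog '[{"x":0,"y":0,"z":0,"spin":0,"fingers":0.35},{"x":0,"y":0,"z":0.2,"spin":0,"fingers":0.35},{"x":0,"y":0,"z":0.2,"spin":0,"fingers":0.35},{"x":0,"y":0,"z":0.15,"spin":0,"fingers":0.35},{"x":0,"y":0,"z":0.1,"spin":0,"fingers":0.35}]' ;python3 -m jog '[{"x":0,"y":0,"z":0.04,"spin":0,"fingers":0.35},{"x":0,"y":0,"z":0,"spin":0,"fingers":0.35},{"x":0,"y":0,"z":0,"spin":0,"fingers":0.35}]' 
python3 - <<'E'
from h import *
plan(.608,.215,.006);plan(.608,.215,.006,86.7)
c=imaging.camera('top')
f=c['frame'].copy();cv2.imwrite('pics/s4.png',cv2.resize(f[140:270,260:480],None,fx=3.5,fy=3.5,interpolation=cv2.INTER_CUBIC))
E
```

```text
time_s: 16.35
tcp_pos: [0.6048, 0.2134, 0.0104]
tcp_rot: [[0.051, 0.999, -0.004], [0.999, -0.051, -0.001], [-0.001, -0.004, -1.0]]
force: [-0.5, -0.4, -0.4]
gripper_width: 0.351
gripper_force: 0.0
time_s: 16.6
tcp_pos: [0.6072, 0.214, 0.0091]
tcp_rot: [[0.053, 0.999, 0.001], [0.999, -0.053, 0.0], [0.0, 0.001, -1.0]]
force: [1.1, -0.0, 0.1]
gripper_width: 0.349
gripper_force: 0.0
heading 86.98 pos [0.6072 0.214  0.0091] shift now [0.009 0.006 0.026] F [ 1.1 -0.   0.1] t 16.6 w 0.34924905163919
spin total 0.0016 rows 0.0 then shift [0.009 0.006 0.026]
```

```bash
python3 -m jog '[{"x":-0.08,"y":0,"z":0.02,"spin":0.002,"fingers":0.35},{"x":-0.08,"y":0,"z":0,"spin":0,"fingers":0.35},{"x":-0.08,"y":0,"z":0,"spin":0,"fingers":0.35},{"x":-0.06,"y":0,"z":0,"spin":0,"fingers":0.35},{"x":-0.06,"y":0,"z":0,"spin":0,"fingers":0.35}]'; python3 -m jog '[{"x":-0.08,"y":0,"z":0,"spin":0,"fingers":0.35},{"x":-0.08,"y":0,"z":0,"spin":0,"fingers":0.35},{"x":-0.08,"y":0,"z":0,"spin":0,"fingers":0.35},{"x":-0.08,"y":0,"z":0,"spin":0,"fingers":0.35},{"x":-0.08,"y":0,"z":0,"spin":0,"fingers":0.35}]'; python3 -m jog '[{"x":-0.08,"y":0,"z":0,"spin":0,"fingers":0.35},{"x":-0.08,"y":0,"z":0,"spin":0,"fingers":0.35},{"x":-0.08,"y":0,"z":0,"spin":0,"fingers":0.35},{"x":-0.08,"y":0,"z":0,"spin":0,"fingers":0.35},{"x":0,"y":0,"z":0,"spin":0,"fingers":0.35}]'
python3 - <<'E'
from h import *
for n in('side',):
  cc=imaging.camera(n)
  for r in silhouettes('module_wide',n)[:5]:
      m=r['mask'].astype(np.uint8);cn=max(cv2.findContours(m,0,2)[0],key=cv2.contourArea)[:,0].astype(float)
      w=np.array([onz(cc,p,.012)[:2] for p in cn],np.float32)
      R=cv2.minAreaRect(w);print(n,round(r['score'],2),np.round(r['extent']),np.round(R[0],4),np.round(R[1],4),round(R[2],1))
cv2.imwrite('pics/s5.png',cv2.resize(cc['frame'][190:330,260:440],None,fx=4,fy=4,interpolation=cv2.INTER_CUBIC))
plan(.6,-.15,.007)
E
```

```text
time_s: 17.07
tcp_pos: [0.6043, 0.1697, 0.0063]
tcp_rot: [[0.06, 0.998, 0.0], [0.998, -0.06, 0.0], [0.0, 0.0, -1.0]]
force: [0.7, 6.2, -0.4]
gripper_width: 0.352
gripper_force: 1.8
time_s: 17.48
tcp_pos: [0.6016, 0.1222, 0.0063]
tcp_rot: [[0.059, 0.998, 0.001], [0.998, -0.059, 0.0], [0.0, 0.001, -1.0]]
force: [-0.2, 1.8, 2.1]
gripper_width: 0.347
gripper_force: 1.3
time_s: 17.9
tcp_pos: [0.5988, 0.0824, 0.0057]
tcp_rot: [[0.061, 0.998, -0.001], [0.998, -0.061, -0.001], [-0.001, -0.001, -1.0]]
force: [1.0, 0.5, -0.2]
gripper_width: 0.35
gripper_force: 0.0
side 0.95 [287. 194.  34.  22.] [0.4763 0.2865] [0.0841 0.1344] 8.9
side 0.73 [343. 236.  38.  29.] [0.6024 0.0106] [0.132  0.0837] 85.2
side 0.59 [243. 211.  43.  20.] [0.322 0.207] [0.0985 0.118 ] 68.7
side 0.56 [244. 278.  48.  38.] [ 0.3301 -0.1037] [0.1207 0.0863] 68.8
heading 86.54 pos [0.5987 0.0838 0.0056] shift now [-1.944  0.128 -0.011] F [0.4 0.1 0.2] t 18.0 w 0.34652534278435115
```

View pics/s5.png

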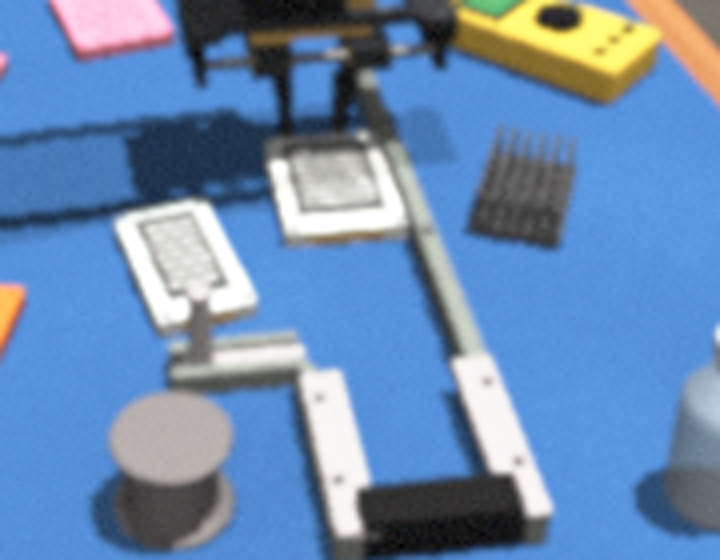

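The module at crop (340,190) slides straight along the fence, well clear of the narrow one. I continue.

```bash
python3 -m jog '[{"x":-0.08,"y":0,"z":0,"spin":0,"fingers":0.35},{"x":-0.08,"y":0,"z":0,"spin":0,"fingers":0.35},{"x":-0.08,"y":0,"z":0,"spin":0,"fingers":0.35},{"x":-0.08,"y":0,"z":0,"spin":0,"fingers":0.35},{"x":-0.08,"y":0,"z":0,"spin":0,"fingers":0.35}]'; python3 -m jog '[{"x":-0.08,"y":0,"z":0,"spin":0,"fingers":0.35},{"x":-0.08,"y":0,"z":0,"spin":0,"fingers":0.35},{"x":-0.08,"y":0,"z":0,"spin":0,"fingers":0.35},{"x":-0.08,"y":0,"z":0,"spin":0,"fingers":0.35},{"x":0,"y":0,"z":0,"spin":0,"fingers":0.35}]' ; python3 -m jog '[{"x":-0.06,"y":0,"z":0,"spin":0,"fingers":0.35},{"x":-0.06,"y":0,"z":0,"spin":0,"fingers":0.35},{"x":-0.06,"y":0,"z":0,"spin":0,"fingers":0.35},{"x":-0.06,"y":0,"z":0,"spin":0,"fingers":0.35},{"x":0,"y":0,"z":0,"spin":0,"fingers":0.35}]'
```

```text
time_s: 18.42
tcp_pos: [0.5959, 0.0357, 0.0057]
tcp_rot: [[0.059, 0.998, -0.0], [0.998, -0.059, -0.0], [-0.0, -0.0, -1.0]]
force: [0.1, 1.8, -1.1]
gripper_width: 0.353
gripper_force: 0.6
time_s: 18.83
tcp_pos: [0.594, -0.0038, 0.0061]
tcp_rot: [[0.061, 0.998, 0.0], [0.998, -0.061, -0.001], [-0.001, 0.0, -1.0]]
force: [0.2, 0.2, 0.3]
gripper_width: 0.346
gripper_force: 0.0
time_s: 19.25
tcp_pos: [0.5924, -0.0319, 0.0061]
tcp_rot: [[0.06, 0.998, 0.0], [0.998, -0.06, -0.001], [-0.001, 0.0, -1.0]]
force: [1.1, -0.3, 0.3]
gripper_width: 0.349
gripper_force: 0.0
```

```bash
python3 -m jog '[{"x":-0.05,"y":0,"z":0,"spin":0,"fingers":0.35},{"x":-0.05,"y":0,"z":0,"spin":0,"fingers":0.35},{"x":-0.05,"y":0,"z":0,"spin":0,"fingers":0.35},{"x":-0.05,"y":0,"z":0,"spin":0,"fingers":0.35},{"x":-0.05,"y":0,"z":0,"spin":0,"fingers":0.35}]'; python3 -m jog '[{"x":-0.05,"y":0,"z":0,"spin":0,"fingers":0.35},{"x":-0.05,"y":0,"z":0,"spin":0,"fingers":0.35},{"x":-0.05,"y":0,"z":0,"spin":0,"fingers":0.35},{"x":-0.05,"y":0,"z":0,"spin":0,"fingers":0.35},{"x":0,"y":0,"z":0,"spin":0,"fingers":0.35}]' ; python3 -m jog '[{"x":-0.06,"y":0,"z":0,"spin":0,"fingers":0.35},{"x":-0.06,"y":0,"z":0,"spin":0,"fingers":0.35},{"x":-0.06,"y":0,"z":0,"spin":0,"fingers":0.35},{"x":-0.06,"y":0,"z":0,"spin":0,"fingers":0.35},{"x":0,"y":0,"z":0,"spin":0,"fingers":0.35}]'
```

```text
time_s: 19.67
tcp_pos: [0.5905, -0.0608, 0.006]
tcp_rot: [[0.059, 0.998, 0.0], [0.998, -0.059, 0.0], [0.0, 0.0, -1.0]]
force: [0.5, 1.4, 0.2]
gripper_width: 0.352
gripper_force: 1.1
time_s: 20.08
tcp_pos: [0.589, -0.0858, 0.0059]
tcp_rot: [[0.06, 0.998, 0.0], [0.998, -0.06, -0.001], [-0.001, 0.0, -1.0]]
force: [-0.7, 0.5, 0.5]
gripper_width: 0.35
gripper_force: 0.0
time_s: 20.5
tcp_pos: [0.5873, -0.1148, 0.006]
tcp_rot: [[0.06, 0.998, 0.0], [0.998, -0.06, -0.001], [-0.001, 0.0, -1.0]]
force: [-0.5, 0.3, 0.1]
gripper_width: 0.35
gripper_force: 0.0
```

```bash
python3 -m jog '[{"x":-0.05,"y":0,"z":0,"spin":0,"fingers":0.35},{"x":-0.05,"y":0,"z":0,"spin":0,"fingers":0.35},{"x":-0.05,"y":0,"z":0,"spin":0,"fingers":0.35},{"x":-0.04,"y":0,"z":0,"spin":0,"fingers":0.35},{"x":0,"y":0,"z":0,"spin":0,"fingers":0.35}]'; python3 -m jog '[{"x":-0.03,"y":0,"z":0,"spin":0,"fingers":0.35},{"x":-0.02,"y":0,"z":0,"spin":0,"fingers":0.35},{"x":0,"y":0,"z":0,"spin":0,"fingers":0.35}]' ; python3 -m jog '[{"x":-0.02,"y":0,"z":0,"spin":0,"fingers":0.35},{"x":0,"y":0,"z":0,"spin":0,"fingers":0.35}]'; python3 -m jog '[{"x":-0.02,"y":0,"z":0,"spin":0,"fingers":0.35},{"x":0,"y":0,"z":0,"spin":0,"fingers":0.35}]'
```

```text
time_s: 20.92
tcp_pos: [0.5859, -0.137, 0.0059]
tcp_rot: [[0.06, 0.998, 0.0], [0.998, -0.06, -0.001], [-0.001, 0.0, -1.0]]
force: [-0.3, 1.0, -0.7]
gripper_width: 0.353
gripper_force: 0.0
time_s: 21.17
tcp_pos: [0.5856, -0.1422, 0.0059]
tcp_rot: [[0.059, 0.998, 0.0], [0.998, -0.059, -0.0], [-0.0, 0.0, -1.0]]
force: [0.2, -0.5, 0.1]
gripper_width: 0.35
gripper_force: 0.0
time_s: 21.33
tcp_pos: [0.5855, -0.1443, 0.006]
tcp_rot: [[0.059, 0.998, 0.0], [0.998, -0.059, -0.0], [-0.0, 0.0, -1.0]]
force: [0.2, 1.1, -1.1]
gripper_width: 0.351
gripper_force: 0.1
time_s: 21.5
tcp_pos: [0.5854, -0.1467, 0.0059]
tcp_rot: [[0.059, 0.998, 0.0], [0.998, -0.059, -0.0], [-0.0, 0.0, -1.0]]
force: [0.2, 0.5, -0.6]
gripper_width: 0.349
gripper_force: 0.3
```

```bash
python3 -m jog '[{"x":-0.02,"y":0,"z":0,"spin":0,"fingers":0.35},{"x":0,"y":0,"z":0,"spin":0,"fingers":0.35}]'; python3 -m jog '[{"x":-0.02,"y":0,"z":0,"spin":0,"fingers":0.35},{"x":0,"y":0,"z":0,"spin":0,"fingers":0.35}]'; python3 -m jog '[{"x":-0.02,"y":0,"z":0,"spin":0,"fingers":0.35},{"x":0,"y":0,"z":0,"spin":0,"fingers":0.35}]'
```

```text
time_s: 21.67
tcp_pos: [0.5852, -0.1492, 0.006]
tcp_rot: [[0.059, 0.998, 0.0], [0.998, -0.059, -0.0], [-0.0, 0.0, -1.0]]
force: [-0.9, 0.6, 0.4]
gripper_width: 0.351
gripper_force: 0.3
time_s: 21.83
tcp_pos: [0.5849, -0.1497, 0.0059]
tcp_rot: [[0.06, 0.998, -0.001], [0.998, -0.06, 0.003], [0.003, -0.001, -1.0]]
force: [0.3, 8.5, 2.4]
gripper_width: 0.344
gripper_force: 3.8
time_s: 22.0
tcp_pos: [0.5847, -0.1499, 0.0059]
tcp_rot: [[0.06, 0.998, -0.001], [0.998, -0.06, 0.006], [0.006, -0.002, -1.0]]
force: [-1.0, 15.2, 6.1]
gripper_width: 0.348
gripper_force: 7.6
```

The stop came where predicted (y = -0.150), so the module is home. I back off, lift, look, and go to the post.

```bash
python3 -m jog '[{"x":0.05,"y":0,"z":0,"spin":0,"fingers":0.35},{"x":0.15,"y":0,"z":0,"spin":0,"fingers":0.35},{"x":0.1,"y":0,"z":-0.2,"spin":0,"fingers":0.35},{"x":0,"y":0,"z":-0.3,"spin":0,"fingers":0.6},{"x":0,"y":0,"z":-0.3,"spin":0,"fingers":0.6}]' >/dev/null; python3 -m jog '[{"x":0,"y":0,"z":-0.2,"spin":0,"fingers":0.6},{"x":0,"y":-0.25,"z":0,"spin":0,"fingers":0.6},{"x":0,"y":-0.25,"z":0,"spin":0,"fingers":0.6},{"x":0,"y":-0.25,"z":0,"spin":0,"fingers":0.6},{"x":0,"y":0,"z":0,"spin":0,"fingers":0.6}]'
python3 - <<'E'
from h import *
plan(.482,-.147,.0365)
c=imaging.camera('side');cv2.imwrite('pics/s6.png',cv2.resize(c['frame'][210:350,270:450],None,fx=4,fy=4,interpolation=cv2.INTER_CUBIC))
E
```

```text
time_s: 22.83
tcp_pos: [0.4916, -0.1115, 0.1242]
tcp_rot: [[0.059, 0.998, -0.006], [0.998, -0.059, 0.001], [0.001, -0.006, -1.0]]
force: [0.5, -0.1, -0.4]
gripper_width: 0.595
gripper_force: 0.0
heading 86.59 pos [ 0.4916 -0.1115  0.1242] shift now [-0.301 -0.058  0.731] F [ 0.5 -0.1 -0.4] t 22.8333 w 0.5947062040450456
```

View pics/s6.png

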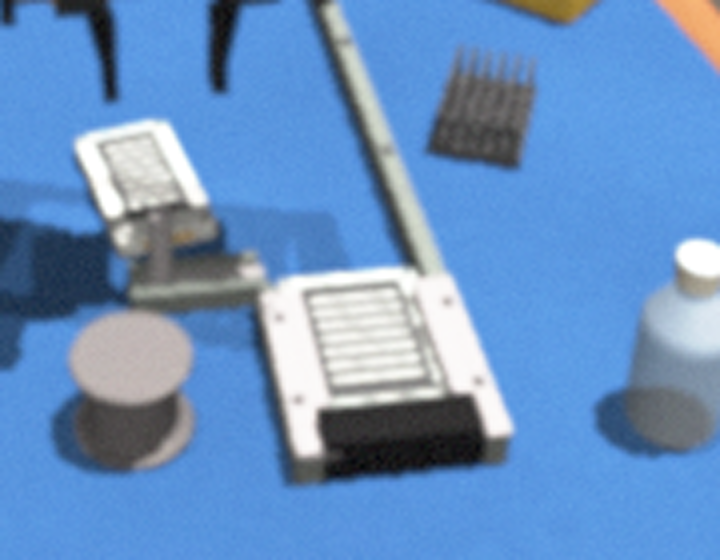

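The module sits home against the connector at crop (365,340). The post is at (158,245). I descend onto it and pinch.

```bash
python3 -m jog '[{"x":-0.15,"y":-0.06,"z":0,"spin":0,"fingers":0.6},{"x":-0.15,"y":0,"z":0,"spin":0,"fingers":0.6},{"x":0,"y":0,"z":0,"spin":0,"fingers":0.6},{"x":0,"y":0,"z":0,"spin":0,"fingers":0.6}]'; python3 -m jog '[{"x":0,"y":0,"z":0.2,"spin":0,"fingers":0.6},{"x":0,"y":0,"z":0.2,"spin":0,"fingers":0.6},{"x":0,"y":0,"z":0.2,"spin":0,"fingers":0.6},{"x":0,"y":0,"z":0.12,"spin":0,"fingers":0.6},{"x":0,"y":0,"z":0,"spin":0,"fingers":0.6}]'; python3 -m jog '[{"x":0,"y":0,"z":0,"spin":0,"fingers":0.12},{"x":0,"y":0,"z":0,"spin":0,"fingers":0.12},{"x":0,"y":0,"z":0,"spin":0,"fingers":0.12},{"x":0,"y":0,"z":0,"spin":0,"fingers":0.12},{"x":0,"y":0,"z":0,"spin":0,"fingers":0.12}]'; python3 -m jog '[{"x":0,"y":0,"z":0,"spin":0,"fingers":0.12},{"x":0,"y":0,"z":0,"spin":0,"fingers":0.12},{"x":0,"y":0,"z":0,"spin":0,"fingers":0.12},{"x":0,"y":0,"z":0,"spin":0,"fingers":0.12}]'
```

```text
time_s: 23.22
tcp_pos: [0.4888, -0.149, 0.1264]
tcp_rot: [[0.061, 0.998, 0.001], [0.998, -0.061, -0.001], [-0.001, 0.001, -1.0]]
force: [0.3, 0.9, -1.1]
gripper_width: 0.605
gripper_force: 0.0
time_s: 23.63
tcp_pos: [0.4857, -0.1461, 0.0359]
tcp_rot: [[0.059, 0.998, -0.006], [0.998, -0.059, 0.003], [0.003, -0.006, -1.0]]
force: [0.4, -0.2, 0.0]
gripper_width: 0.597
gripper_force: 0.0
time_s: 24.05
tcp_pos: [0.4886, -0.1483, 0.0407]
tcp_rot: [[0.059, 0.998, 0.002], [0.998, -0.059, -0.001], [-0.001, 0.002, -1.0]]
force: [-0.9, -1.2, 0.7]
gripper_width: 0.306
gripper_force: 0.8
time_s: 24.38
tcp_pos: [0.4879, -0.148, 0.0398]
tcp_rot: [[0.059, 0.998, 0.0], [0.998, -0.059, -0.0], [-0.0, 0.0, -1.0]]
force: [-1.0, -1.3, 3.0]
gripper_width: 0.147
gripper_force: 30.0
```

```bash
python3 -m jog '[{"x":0,"y":0.06,"z":0,"spin":0,"fingers":0.12},{"x":0,"y":0.06,"z":0,"spin":0,"fingers":0.12},{"x":0,"y":0.06,"z":0,"spin":0,"fingers":0.12},{"x":0,"y":0.06,"z":0,"spin":0,"fingers":0.12},{"x":0,"y":0,"z":0,"spin":0,"fingers":0.12}]'; python3 -m jog '[{"x":0,"y":0.06,"z":0,"spin":0,"fingers":0.12},{"x":0,"y":0.03,"z":0,"spin":0,"fingers":0.12},{"x":0,"y":0,"z":0,"spin":0,"fingers":0.12}]'; python3 -m jog '[{"x":0,"y":0.025,"z":0,"spin":0,"fingers":0.12},{"x":0,"y":0,"z":0,"spin":0,"fingers":0.12}]'; python3 -m jog '[{"x":0,"y":0.02,"z":0,"spin":0,"fingers":0.12},{"x":0,"y":0,"z":0,"spin":0,"fingers":0.12}]'
```

```text
time_s: 24.8
tcp_pos: [0.5186, -0.1496, 0.0398]
tcp_rot: [[0.059, 0.998, 0.002], [0.998, -0.059, -0.0], [0.0, 0.002, -1.0]]
force: [2.2, 2.0, 3.4]
gripper_width: 0.152
gripper_force: 30.0
time_s: 25.05
tcp_pos: [0.5286, -0.1502, 0.0398]
tcp_rot: [[0.059, 0.998, 0.001], [0.998, -0.059, -0.0], [0.0, 0.001, -1.0]]
force: [1.3, 2.1, 4.4]
gripper_width: 0.151
gripper_force: 30.0
time_s: 25.22
tcp_pos: [0.531, -0.1504, 0.0398]
tcp_rot: [[0.059, 0.998, 0.001], [0.998, -0.059, 0.0], [0.0, 0.001, -1.0]]
force: [0.8, 1.7, 5.0]
gripper_width: 0.148
gripper_force: 30.0
time_s: 25.38
tcp_pos: [0.5313, -0.1504, 0.0397]
tcp_rot: [[0.059, 0.998, -0.004], [0.998, -0.059, 0.001], [0.0, -0.004, -1.0]]
force: [-6.9, 2.0, 11.2]
gripper_width: 0.151
gripper_force: 30.0
```

The bar reached its stop at 50 mm of total travel. I relax, release and lift clear.

```bash
python3 -m jog '[{"x":0,"y":-0.016,"z":0,"spin":0,"fingers":0.5},{"x":0,"y":0,"z":0,"spin":0,"fingers":0.5},{"x":0,"y":0,"z":0,"spin":0,"fingers":0.5},{"x":0,"y":0,"z":0,"spin":0,"fingers":0.5},{"x":0,"y":0,"z":0,"spin":0,"fingers":0.5}]'; python3 -m jog '[{"x":0,"y":0,"z":-0.1,"spin":0,"fingers":0.5},{"x":0,"y":0,"z":-0.25,"spin":0,"fingers":0.5},{"x":0,"y":0,"z":-0.3,"spin":0,"fingers":0.5},{"x":0,"y":0,"z":-0.3,"spin":0,"fingers":0.5},{"x":0,"y":0,"z":-0.2,"spin":0,"fingers":0.5}]'; python3 -m jog '[{"x":0.3,"y":-0.1,"z":0,"spin":0,"fingers":0.5},{"x":0.3,"y":-0.1,"z":0,"spin":0,"fingers":0.5},{"x":0.3,"y":-0.1,"z":0,"spin":0,"fingers":0.5},{"x":0,"y":0,"z":0,"spin":0,"fingers":0.5},{"x":0,"y":0,"z":0,"spin":0,"fingers":0.5}]'
python3 - <<'E'
from h import *
c=imaging.camera('side');cv2.imwrite('pics/s7.png',cv2.resize(c['frame'][210:350,270:450],None,fx=4,fy=4,interpolation=cv2.INTER_CUBIC))
E
```

```text
time_s: 25.8
tcp_pos: [0.5307, -0.1505, 0.0392]
tcp_rot: [[0.059, 0.998, -0.0], [0.998, -0.059, 0.0], [0.0, -0.0, -1.0]]
force: [-0.2, 0.6, -0.2]
gripper_width: 0.437
gripper_force: 0.0
time_s: 26.22
tcp_pos: [0.5322, -0.151, 0.1823]
tcp_rot: [[0.059, 0.998, 0.004], [0.998, -0.059, -0.002], [-0.002, 0.004, -1.0]]
force: [0.3, 1.0, 0.6]
gripper_width: 0.499
gripper_force: 0.0
time_s: 26.63
tcp_pos: [0.5012, -0.0391, 0.1785]
tcp_rot: [[0.056, 0.998, 0.001], [0.998, -0.056, -0.0], [-0.0, 0.001, -1.0]]
force: [-0.1, -0.9, 0.1]
gripper_width: 0.498
gripper_force: 0.0
```

View pics/s7.png

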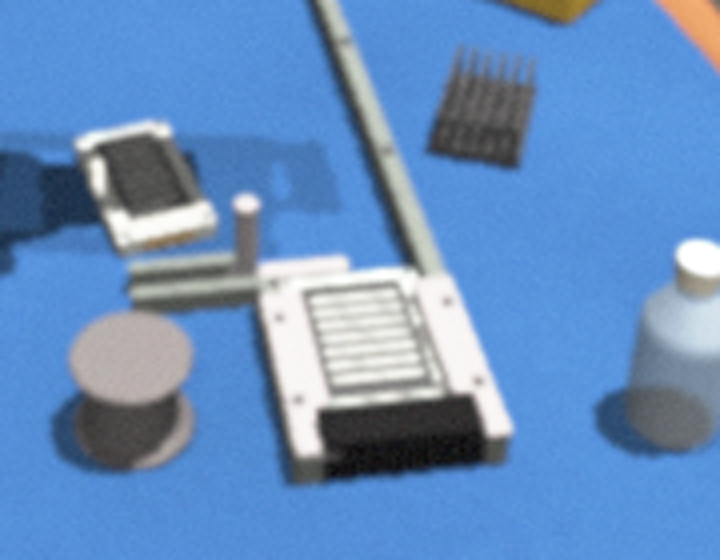

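The module is home at crop (365,340), the bar lies across behind it at (300,265), and the bystanders are where they were.

```bash
python3 -c "
from station import manip
print(manip.finish_job())"
```

```text
the job is handed in; nothing more can be done
None
```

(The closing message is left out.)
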